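# Moisture check on a rail in the sliding jig

### The arm

A 6-joint arm with a two-finger parallel gripper is mounted at the origin on the work surface. World frame = base frame: x ahead of the robot, y to its left, z up, the work surface at z = 0. Lengths are in m, angles in rad, forces in N, time in s.
With the tool pointing down it reaches from about 0.425 to 0.95 m from the base axis. Payload 14.7 kg.
Tool frame: the origin (TCP) lies on the centre line of the jaws, within the pads' length; the fingertips stand 22 mm ahead of it and the grasp point (between the pads) lies 3 mm ahead of it; z points along the fingers, y is the line along which they close (so a half turn about z gives the same grasp; the last joint's range is limited). The gripper opens to 85 mm and grips with 20 to 120 N. Pads are 22 mm wide; open, the fingers measure 114 mm over their backs; the gripper's body (76 mm by 85 mm) begins 54 mm behind the grasp point. The pads swing forward as they close: fully open they stand 13 mm farther back than shut.
Start: joints at [1.272, 0.48, 1.596, -0, 1.065, -0.047], TCP at [0.162, 0.63, 0.253] pointing down, gripper open.
Joint ranges: [-2.75, 2.75], [-0.82, 2.05], [0.23, 2.67], [-1.56, 4.7], [0.09, 2.69], [-2.92, 2.92]. Speed limits (rad/s): [1.89, 1.89, 2.39, 3.01, 3.01, 3.01].

### API

Orientations are given as a unit quaternion [x, y, z, w].
In Python, from cell import robot, eyes, ticket gives the robot as it stands.
- The arm moves only by the tool jog_arm, never from a script. Its argument "moves" is a list of rows, each an object of numbers: "grip": the closure, from 0 (fully open) to 1 (shut); "tx", "ty", "tz": the shift along the tool's x, y, z in units of 0.2 m (1.0 is 0.2 m); "turn": the turn about the tool's z in units of 90 degrees (1.0 is 90 degrees). A call has 1 to 5 rows; each row is the pose to reach, as a shift and turn from the pose commanded when the call began, along the tool's axes at that moment; what a row does not reach only later rows make up. A row lasts 1/8 s, in which the tool goes at most 62.5 mm and 10.7 degrees, less where a joint would pass 70% of its speed; a pose out of reach is approached as far as the arm can. A call with a number of a shift or a turn outside -1 to 1 is refused whole. A call with a gripper value outside its range is refused whole. The fingers move at their own pace and stop on an object; "grip_force" is the grip in N (left out, the last holds). Time passes only in rows, so rows that repeat a pose let the fingers close. It gives the time, the measured TCP pose, the force, the opening and the grip force at its end, in the units of the state.
- robot.state(): the state, without advancing time (a new reading comes with each control period).
- eyes.camera(name): name is "side" or "top"; returns the picture (400x640x3 uint8, red, green, blue); there is no depth.
- eyes.camera_model(name): a dict with "K" (3x3 intrinsics, pixels), "R" (3x3) and "t" (3): a world point X has camera coordinates R X + t. Camera axes: x right, y down, z forward; pixel columns grow to the right and rows downward; lengths in m; the calibration is good to about 2 mm. A picture is of the moment at which its call begins. camera_model takes no time and is no camera call.
- ticket.close_job(): hands the job in; it is judged then, once.
The state is a dict: "clock": time; "joints": joint angles; "qvel": joint speeds; "tau": joint torques, N m; "tool_pos": TCP position; "orientation": TCP orientation; "force": force on the tool from outside, world axes, zero at the start; "torque": the same for the moment, N m; "grip_width": finger opening in m; "grasp_force": force on a finger pad.
Only numpy, scipy, OpenCV 4.12 (cv2) and the standard library are available. Lean on these libraries where they do the work, as an engineer would, in place of code of your own. Each camera call takes 0.05 s, during which the arm holds its last target. There are 200 camera calls.

### The job

First push the jig's carriage along its guides until the spring detent snaps it fully home against the end stop. Then take the moisture probe out of its block and hold it upright with its ball on the centre of the ringed cross on the wooden rail, pressing lightly so that the sprung ball is about half way in, and finish holding it there: do not let go or put it down. Never press it hard against the rail, and leave the chisel, the glue bottle and the sanding block where they are.

Things in the scene. Friction and masses are not known exactly. Their poses are not given: they have to be found in the camera images.
- jig: Fixed jig: plywood base 200 (x) x 360 (y) x 18 mm, low guide strips along y (top 32 mm above the bench), steel end stop at its -y end (top 33 mm), beside it at +x an aluminium detent housing (top 38 mm) with sprung roller. Origin: centre of underside, on the bench; z up; yawed up to 0.4 rad either way. Its +y end is bare behind the carriage: room for fingers.
- travel (a joint): Travel of the carriage in m along the jig's -y: 0 farthest from the stop, 0.100 home on it. Starts at 0 to 0.05, about 1 N friction. From 0.084 the roller resists (about 6 N in all, more when hit fast); past about 0.094 the spring snaps it to the stop and holds it.
- push_face (a point): Point on the carriage at the middle of the rear (+y) face of the wooden push block, 58 mm above the bench. The face is 90 mm wide (x) and reaches from 33 to 73 mm above the bench; the block is 25 mm thick. Push here towards the jig's -y. Axes as the jig's.
- carriage: Plywood carriage 100 (x) x 170 (y) x 15 mm, origin at its underside's centre, 18 mm above the bench, axes as the jig's. At its +y end a pale push block; in front of it, fixed by two low clamps (top 57 mm above the bench), a pale wooden rail 50 (x) x 130 (y) x 20 mm with level top at 53 mm, centred 12 mm to -y of the origin. By the push block its top has two plain dark 8 mm plugs.
- mark (a point): Centre of the marked spot on the rail's flat level top: a dark pencilled ring 26 mm across with a cross in it, drawn flat. 53 mm above the bench, 33 mm from the rail's middle towards the jig's -y (on the rail's centre line). Moves with the carriage.
- holder: Fixed dark wooden block 80 x 80 x 55 mm with one upright 24 mm hole, 48 mm deep, in the middle of its top; the probe stands in it. Origin: centre of its underside, on the bench. Turned any way.
- probe: Moisture probe, 130 to 210 g, upright in the block at the start: round grey grip 28 mm in diameter from 6 to 85 mm above the origin; under it a black collar, 38 mm across, 6 mm thick, that rests on the block; below that a sprung steel stem (10 mm) with a ball. Origin: on the axis at the collar's underside (at the start 55 mm above the bench); z up along the grip.
- probe_tip (a point): Lowest point of the probe's steel ball (16 mm in diameter), on the axis, 40 mm below the probe's origin when the spring is relaxed; goes up into the probe as the ball is pressed in. In the block it hangs free 15 mm above the bench. z as the probe's.
- plunger (a joint): How far the ball is pressed into the probe, in m: 0 relaxed, 0.012 fully in (solid stop, beyond which the force climbs steeply). Spring: 1 N to start, 3.4 N half way (0.006), 5.8 N at 0.012.
- chisel: Bystander, loose: wood chisel with red handle, about 260 mm long, 28 mm thick, lying on the bench beyond the jig. Origin: about the blade end of the handle, at bench height; x along the blade.
- glue_bottle: Bystander, loose: white glue bottle 64 mm in diameter, 170 mm tall, standing left of the probe's block. Origin: centre of its underside.
- sanding_block: Bystander, loose: cork sanding block 70 (x) x 110 (y) x 36 mm, lying near the robot. Origin: centre of its underside.
Things that resemble listed ones, but are neither listed nor needed, are in the scene too. What is meant by the probe is not orange or red, and is the larger of those in its own colour.

How it is judged:
On the way, in this order (a step that is already met when the one before it is completed fails the run):
1. the carriage is fully home in its detent, the probe still in its block (value of joint travel above 0.0975 m and distance of probe from where it was at the start of the episode below 0.02 m), for 0.2 s.
2. the probe is lifted clear of its block (height (world z) of probe above 0.105 m), for 0.1 s.
At the end, for the whole second after the job is handed in: Carriage within 2.5 mm of the end stop; probe held in the fingers, still, off its block, within 8 degrees of upright, the tip of its ball within 7 mm of the centre of the mark and touching the rail, the ball pressed in 2 to 10.5 mm (of 12), contact force 1 to 7.5 N (value of joint travel above 0.0975 m and horizontal distance between probe_tip and mark below 0.007 m and z of probe_tip in the frame of mark below 0.003 m and angle between probe's own z axis and vertical below 0.14 rad and height (world z) of probe above 0.07 m and value of joint plunger between 0.002 and 0.0105 m and contact force between probe and carriage between 1 and 7.5 N and contact force between the fingers and probe above 2 N and contact force between probe and holder below 0.1 N and linear speed of probe below 0.02 m/s); the arm keeps its last pose, push and grip.
It fails at once if the probe is pressed hard on the rail (over 15 N) (contact force between probe and carriage above 15 N).
It fails at once if the chisel is moved (over 20 mm) (distance of chisel from where it was at the start of the episode above 0.02 m).
It fails at once if the glue bottle is moved (over 20 mm) (distance of glue_bottle from where it was at the start of the episode above 0.02 m).
It fails at once if the sanding block is moved (over 20 mm) (distance of sanding_block from where it was at the start of the episode above 0.02 m).
It also fails if it takes over 64 s, if anything falls off the work surface, if the arm or the gripper's body presses on something with over 40 N, if the wrist force passes 120 N, or if a joint passes its speed limit or range.

## Working session

There is one attempt and no reset: what is moved stays moved. The work goes in short steps, Python scripts to look and compute and a tool call to move; the robot and the scene stay as the last step left them, time stands still between calls to the robot, and variables do not carry over. Pictures are saved under pics/ and viewed, at most 10 in all, crops included, and the job is handed in when it is done.

Besides the shell and the picture viewer there is one more tool, called after ">>>" as name(argument=value, ...), one argument or row to a line, values as JSON. jog_arm: Moves the arm, as the interface text tells. Shifts and turns lie within -1 to 1; 1 stands for 0.2 m of shift or 90 degrees of turn. Its arguments: {"type":"object","properties":{"moves":{"type":"array","items":{"type":"object","properties":{"grip":{"type":"number"},"tx":{"type":"number","minimum":-1,"maximum":1},"ty":{"type":"number","minimum":-1,"maximum":1},"tz":{"type":"number","minimum":-1,"maximum":1},"turn":{"type":"number","minimum":-1,"maximum":1}}}},"grip_force":{"type":"number"}},"required":["moves"]}

```bash
mkdir -p pics; cat > h.py <<'E'
import numpy as np,cv2
from cell import robot,eyes,ticket
def snap(n,f):
    im=eyes.camera(n); cv2.imwrite('pics/'+f,cv2.cvtColor(im,cv2.COLOR_RGB2BGR)); return im
def ray(n,uv,z):
    m=eyes.camera_model(n);K,R,t=[np.array(m[k]) for k in('K','R','t')]
    c=-R.T@t; d=R.T@np.linalg.solve(K,[uv[0],uv[1],1]); return c+d*(z-c[2])/d[2]
def proj(n,X):
    m=eyes.camera_model(n);p=np.array(m['K'])@(np.array(m['R'])@np.array(X)+np.array(m['t']));return p[:2]/p[2]
E
python3 - <<'E'
from h import *
snap('top','t0.png');snap('side','s0.png')
for n in('top','side'):
    m=eyes.camera_model(n);print(n,np.round(m['K'],1).tolist(),np.round(m['R'],3).tolist(),np.round(-np.array(m['R']).T@m['t'],3))
s=robot.state();print(s)
E
```

```text
top [[403.1, 0.0, 320.4], [0.0, 403.1, 193.1], [0.0, 0.0, 1.0]] [[0.02, -1.0, -0.018], [-0.982, -0.016, -0.188], [0.188, 0.021, -0.982]] [0.383 0.174 0.929]
side [[478.2, 0.0, 318.7], [0.0, 478.2, 197.4], [0.0, 0.0, 1.0]] [[-0.976, -0.219, -0.006], [-0.131, 0.606, -0.784], [0.175, -0.764, -0.62]] [0.354 0.902 0.666]
{'clock': 0.1, 'joints': array([ 1.27242422e+00,  4.80763776e-01,  1.59678755e+00,  9.20973380e-06,
        1.06508137e+00, -4.66088124e-02]), 'qvel': array([ 0.00164791, -0.00072464, -0.00100005,  0.00069111,  0.0004746 ,
       -0.00077102]), 'tau': array([ 7.62435375e-04, -9.52268028e+01, -4.31032848e+01, -2.05279139e-04,
        5.57439998e-03, -1.91267111e-05]), 'tool_pos': array([0.16180971, 0.62920214, 0.25274871]), 'orientation': array([ 1.25551650e-01,  9.92086948e-01, -5.11616269e-04, -9.32226618e-05]), 'force': array([ 0.3296015 , -0.58325759,  0.50053788]), 'torque': array([0.11164828, 0.0134249 , 0.00787411]), 'grasp_force': 0.0, 'grip_width': 0.08564510086645778}
```

View pics/t0.png

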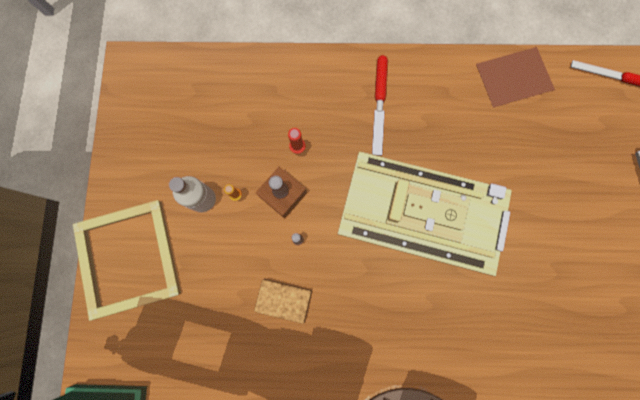

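View pics/s0.png

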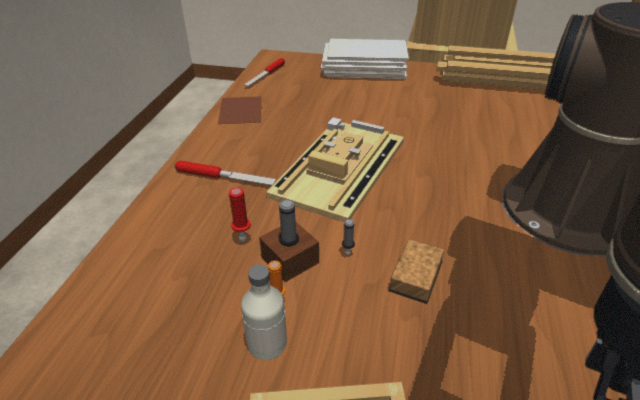

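The top view shows the jig at about (427,212), with the push block near (397,202), the ring near (451,215) and the end stop near (503,230). The probe stands in the dark block at about (278,184). The lookalikes are red (296,140), orange (232,192) and small grey (297,239). The chisel is at (380,100), the glue bottle at (190,193) and the sanding block at (284,301). I'll zoom in next.

```bash
python3 - <<'E'
from h import *
im=cv2.imread('pics/t0.png')
cv2.imwrite('pics/c0.png',cv2.resize(im[140:285,335:520],None,fx=4,fy=4,interpolation=cv2.INTER_CUBIC))
s=cv2.imread('pics/s0.png')
a=cv2.resize(s[110:220,260:410],None,fx=4,fy=4,interpolation=cv2.INTER_CUBIC)
cv2.imwrite('pics/c1.png',a)
# probe: two-view: grip axis pixels: dark-grey mask
for n,i,(r0,r1,c0,c1) in(('top',im,(165,220,252,310)),('side',s,(190,285,255,325))):
    hsv=cv2.cvtColor(i[r0:r1,c0:c1],cv2.COLOR_BGR2HSV)
    m=((hsv[...,1]<70)).astype(np.uint8)
    k,l,st,ce=cv2.connectedComponentsWithStats(m)
    for j in range(1,k):
        if st[j,4]>30: print(n,'grey',st[j]+[c0,r0,0,0,0],ce[j]+[c0,r0])
for z in(.055,.14):
    print(z,ray('top',(278,184),z))
E
```

```text
top grey [269 176  14  14 155] [275.33548387 182.39354839]
side grey [279 199  20  47 675] [287.6237037  222.67851852]
side grey [255 265  14  20 267] [261.23595506 274.89138577]
0.055 [0.56907355 0.28694557 0.055     ]
0.14 [0.5509672  0.27591898 0.14      ]
```

View pics/c0.png

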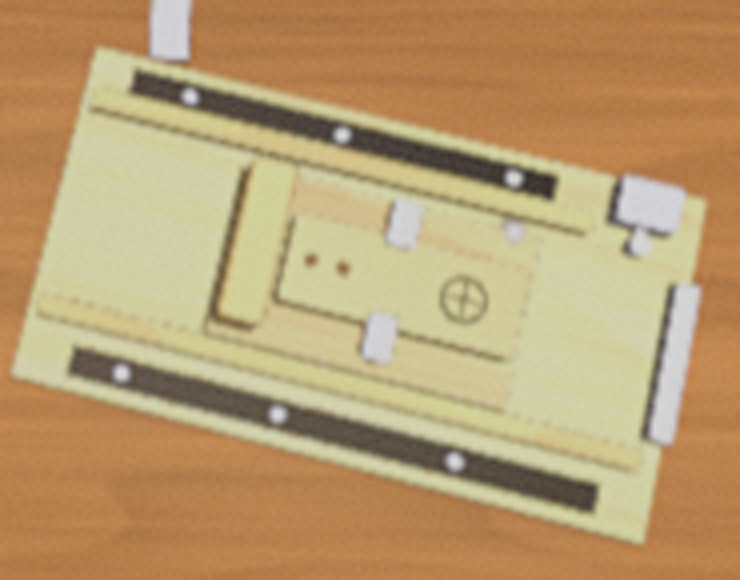

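View pics/c1.png

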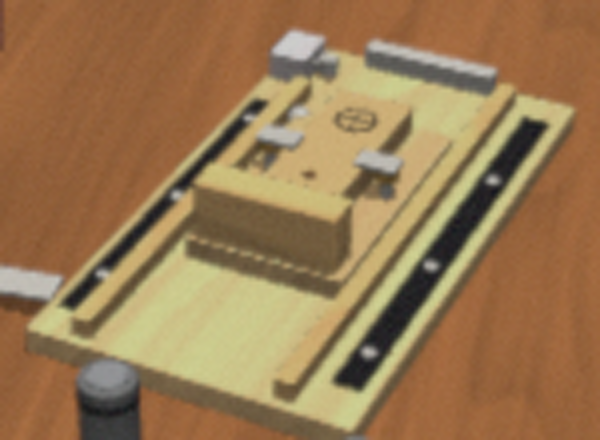

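The top crop gives base corners at (97,47), (707,200), (643,543) and (13,376), the rear top edge of the push block from (253,160) to (218,318), and the ring at (464,299). The side crop confirms the carriage layout: an open rear face with the bare base behind it.

```bash
cat >> h.py <<'E'
def ell(n,im,r0,r1,c0,c1,f=8):pass
E
python3 - <<'E'
from h import *
P=lambda u,v:((u+.5)/4-.5+335,(v+.5)/4-.5+140)
C=[ray('top',P(*p),.018)[:2] for p in((97,47),(707,200),(643,543),(13,376))]
C=np.array(C);print('corners',C.round(4).tolist(),[np.linalg.norm(C[i]-C[(i+1)%4]).round(3) for i in range(4)])
d=(C[1]-C[0]+C[2]-C[3]);d/=np.linalg.norm(d);x=np.array([-d[1],d[0]])
print('push dir',d,'yaw',np.arctan2(d[0],-d[1]))
# note jig -y dir = d ; yaw th: -y=(sin th,-cos th)
cen=C.mean(0);ex=np.array([-d[1],d[0]]);print('cen',cen,'ex',ex)
m=ray('top',P(464,299),.053)[:2];print('mark',m,'in jig',(m-cen)@ex,-(m-cen)@d)
a=ray('top',P(253,160),.073)[:2];b=ray('top',P(218,318),.073)[:2];f=(a+b)/2
print('face',a,b,f,np.linalg.norm(a-b),'jig',(f-cen)@ex,-(f-cen)@d, 'face->mark along d',(m-f)@d)
# probe top: centre at two views
im=cv2.imread('pics/t0.png');s=cv2.imread('pics/s0.png')
cv2.imwrite('pics/c2.png',np.hstack([cv2.resize(im[160:220,250:310],(480,480),interpolation=cv2.INTER_CUBIC),cv2.resize(s[190:280,250:310],(320,480),interpolation=cv2.INTER_CUBIC)]))
E
```

```text
corners [[0.6582, 0.1048], [0.5724, -0.2434], [0.3792, -0.1954], [0.4646, 0.1518]] [np.float64(0.359), np.float64(0.199), np.float64(0.358), np.float64(0.199)]
push dir [-0.23907259 -0.9710017 ] yaw -0.24141062728919474
cen [ 0.51860303 -0.04554262] ex [ 0.9710017  -0.23907259]
mark [ 0.50787332 -0.09239055] in jig 0.0007814942931626268 -0.048054599284673934
face [0.57911009 0.02439141] [0.49254759 0.04436987] [0.53582884 0.03438064] 0.08883808291297582 jig -0.0023811723995974705 0.08172384278831303 face->mark along d 0.12977844207298694
```

View pics/c2.png

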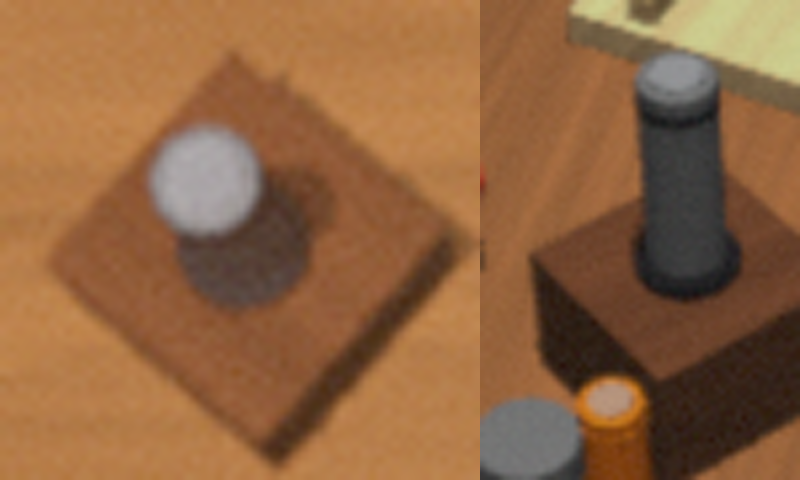

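The probe's cap is at crop (206,181) in the top view, and its collar is around (244,250). In the side view the cap is at (677,75). Next I'll triangulate it and start towards the push position.

```bash
python3 - <<'E'
from h import *
print(ray('top',(275.33,182.3),.14),ray('side',(286.6,203.6),.14),ray('top',(280.1,190.9),.058))
print('orange',ray('top',(231,188),.08),'red',ray('top',(295,134),.1))
E
```

```text
[0.554371   0.28143024 0.14      ] [0.55400146 0.28217466 0.14      ] [0.55294044 0.28129444 0.058     ]
orange [0.55329267 0.38504643 0.08      ] red [0.67036931 0.2487196  0.1       ]
```

>>> jog_arm(
  moves=[
    {"tx": -1, "ty": -0.87, "grip": 1},
    {"tx": -1, "ty": -0.87, "grip": 1},
    {"tx": -1, "ty": -0.87, "grip": 1},
    {"tx": -1, "ty": -0.87, "grip": 1},
    {"tx": -1, "ty": -0.87, "grip": 1},
  ],
)

```text
schema error: expected keys grip, tx, ty, tz, turn
```

>>> jog_arm(
  moves=[
    {"tx": -1, "ty": -0.87, "grip": 1},
    {"tx": -1, "ty": -0.87, "grip": 1},
    {"tx": -1, "ty": -0.87, "grip": 1},
    {"tx": -1, "ty": -0.87, "grip": 1},
    {"tx": -1, "ty": -0.87, "grip": 1},
  ],
)

```text
schema error: expected keys grip, tx, ty, tz, turn
```

>>> jog_arm(
  moves=[
    {"tx": -1, "ty": -0.87, "tz": 0, "turn": 0, "grip": 1},
    {"tx": -1, "ty": -0.87, "tz": 0, "turn": 0, "grip": 1},
    {"tx": -1, "ty": -0.87, "tz": 0, "turn": 0, "grip": 1},
    {"tx": -1, "ty": -0.87, "tz": 0, "turn": 0, "grip": 1},
    {"tx": -1, "ty": -0.87, "tz": 0, "turn": 0, "grip": 1},
  ],
  grip_force=30,
)

```text
clock: 0.72
tool_pos: [0.3135, 0.4083, 0.2532]
orientation: [0.127, 0.992, -0.001, -0.0]
force: [-0.7, 1.0, -0.1]
grip_width: 0.0
grasp_force: 0.0
```

>>> jog_arm(
  moves=[
    {"tx": -1, "ty": -0.87, "tz": 0, "turn": 0, "grip": 1},
    {"tx": -1, "ty": -0.87, "tz": 0, "turn": 0, "grip": 1},
    {"tx": -1, "ty": -0.87, "tz": 0, "turn": 0, "grip": 1},
    {"tx": -1, "ty": -0.87, "tz": 0, "turn": 0, "grip": 1},
    {"tx": -1, "ty": -0.87, "tz": 0, "turn": 0, "grip": 1},
  ],
)

```text
clock: 1.35
tool_pos: [0.4643, 0.1906, 0.2532]
orientation: [0.127, 0.992, -0.0, 0.0]
force: [0.0, 0.8, 0.3]
grip_width: 0.0004
grasp_force: 0.0
```

>>> jog_arm(
  moves=[
    {"tx": -0.54, "ty": -0.467, "tz": 0.6, "turn": 0, "grip": 1},
    {"tx": -0.54, "ty": -0.467, "tz": 0.6, "turn": 0, "grip": 1},
    {"tx": -0.54, "ty": -0.467, "tz": 0.6, "turn": 0, "grip": 1},
    {"tx": -0.54, "ty": -0.467, "tz": 0.955, "turn": 0, "grip": 1},
    {"tx": -0.54, "ty": -0.467, "tz": 0.955, "turn": 0, "grip": 1},
  ],
)

```text
clock: 1.98
tool_pos: [0.5412, 0.0757, 0.0589]
orientation: [0.126, 0.992, -0.001, -0.004]
force: [-0.8, 1.1, -0.2]
grip_width: 0.0
grasp_force: 0.0
```

>>> jog_arm(
  moves=[
    {"tx": 0, "ty": -0.1, "tz": 0, "turn": 0, "grip": 1},
    {"tx": 0, "ty": -0.1, "tz": 0, "turn": 0, "grip": 1},
  ],
)

```text
clock: 2.22
tool_pos: [0.5393, 0.0556, 0.0643]
orientation: [0.126, 0.992, 0.0, 0.001]
force: [-0.0, -0.0, 0.5]
grip_width: 0.0002
grasp_force: 0.0
```

>>> jog_arm(
  moves=[
    {"tx": 0, "ty": -0.05, "tz": 0, "turn": 0, "grip": 1},
    {"tx": 0, "ty": -0.1, "tz": 0, "turn": 0, "grip": 1},
    {"tx": 0, "ty": -0.15, "tz": 0, "turn": 0, "grip": 1},
    {"tx": 0, "ty": -0.2, "tz": 0, "turn": 0, "grip": 1},
    {"tx": 0, "ty": -0.25, "tz": 0, "turn": 0, "grip": 1},
  ],
)

```text
clock: 2.85
tool_pos: [0.5263, 0.0069, 0.0623]
orientation: [0.126, 0.992, -0.0, -0.0]
force: [1.7, 0.8, 0.9]
grip_width: 0.0
grasp_force: 0.7
```

```bash
python3 - <<'E'
from h import *
im=snap('top','t1.png')
cv2.imwrite('pics/c3.png',cv2.resize(cv2.imread('pics/t1.png')[140:285,335:520],None,fx=4,fy=4,interpolation=cv2.INTER_CUBIC))
E
```

```text
(no output)
```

View pics/c3.png

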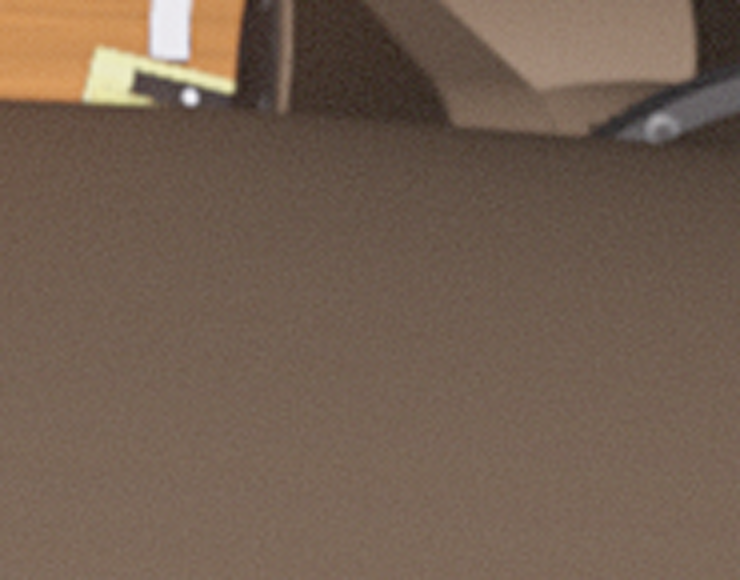

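The arm hides the jig in the top view, so I'll continue by force, slowly.

>>> jog_arm(
  moves=[
    {"tx": 0, "ty": -0.03, "tz": 0, "turn": 0, "grip": 1},
    {"tx": 0, "ty": -0.05, "tz": 0, "turn": 0, "grip": 1},
    {"tx": 0, "ty": -0.07, "tz": 0, "turn": 0, "grip": 1},
    {"tx": 0, "ty": -0.09, "tz": 0, "turn": 0, "grip": 1},
  ],
)

```text
clock: 3.4
tool_pos: [0.5219, -0.0099, 0.0622]
orientation: [0.125, 0.992, -0.0, -0.0]
force: [0.5, 0.7, -0.8]
grip_width: -0.0001
grasp_force: 0.5
```

>>> jog_arm(
  moves=[
    {"tx": 0, "ty": -0.02, "tz": 0, "turn": 0, "grip": 1},
    {"tx": 0, "ty": -0.04, "tz": 0, "turn": 0, "grip": 1},
  ],
)

```text
clock: 3.65
tool_pos: [0.52, -0.0175, 0.0623]
orientation: [0.126, 0.992, 0.0, 0.0]
force: [1.4, 2.5, -1.8]
grip_width: -0.0001
grasp_force: 1.5
```

>>> jog_arm(
  moves=[
    {"tx": 0, "ty": -0.02, "tz": 0, "turn": 0, "grip": 1},
    {"tx": 0, "ty": -0.03, "tz": 0, "turn": 0, "grip": 1},
  ],
)

```text
clock: 3.9
tool_pos: [0.5184, -0.0237, 0.0623]
orientation: [0.126, 0.992, -0.0, -0.0]
force: [0.1, 0.3, -0.2]
grip_width: 0.0002
grasp_force: 0.0
```

>>> jog_arm(
  moves=[
    {"tx": 0, "ty": -0.01, "tz": 0, "turn": 0, "grip": 1},
    {"tx": 0, "ty": -0.01, "tz": 0, "turn": 0, "grip": 1},
  ],
)

```text
clock: 4.15
tool_pos: [0.518, -0.0254, 0.0623]
orientation: [0.126, 0.992, -0.0, -0.0]
force: [0.3, -0.3, 0.3]
grip_width: 0.0
grasp_force: 0.0
```

>>> jog_arm(
  moves=[
    {"tx": 0, "ty": -0.01, "tz": 0, "turn": 0, "grip": 1},
    {"tx": 0, "ty": -0.01, "tz": 0, "turn": 0, "grip": 1},
  ],
)

```text
clock: 4.4
tool_pos: [0.5177, -0.0268, 0.0623]
orientation: [0.126, 0.992, 0.0, 0.0]
force: [1.5, 6.6, -0.2]
grip_width: -0.0003
grasp_force: 3.4
```

>>> jog_arm(
  moves=[
    {"tx": 0, "ty": -0.01, "tz": 0, "turn": 0, "grip": 1},
    {"tx": 0, "ty": -0.01, "tz": 0, "turn": 0, "grip": 1},
  ],
)

```text
clock: 4.65
tool_pos: [0.5176, -0.0273, 0.0624]
orientation: [0.126, 0.992, 0.001, 0.0]
force: [6.5, 30.8, 0.0]
grip_width: 0.0
grasp_force: 15.8
```

Force rose to 31 N against the stop after the detent's release, so the carriage is home. I'll back off, rise and open.

>>> jog_arm(
  moves=[
    {"tx": 0, "ty": 0.15, "tz": 0, "turn": 0, "grip": 1},
    {"tx": 0, "ty": 0.2, "tz": -0.3, "turn": 0, "grip": 1},
    {"tx": 0.05, "ty": 0.5, "tz": -0.6, "turn": 0, "grip": 0},
    {"tx": 0.1, "ty": 0.8, "tz": -0.75, "turn": 0, "grip": 0},
    {"tx": 0.15, "ty": 1, "tz": -0.75, "turn": 0, "grip": 0},
  ],
)

```text
clock: 5.28
tool_pos: [0.5386, 0.1699, 0.2139]
orientation: [0.126, 0.992, 0.001, 0.002]
force: [0.8, -1.0, 0.4]
grip_width: 0.0546
grasp_force: 0.0
```

>>> jog_arm(
  moves=[
    {"tx": 0.06, "ty": 0.54, "tz": 0, "turn": 0, "grip": 0},
    {"tx": 0.06, "ty": 0.54, "tz": 0, "turn": 0, "grip": 0},
    {"tx": 0.06, "ty": 0.54, "tz": 0, "turn": 0, "grip": 0},
  ],
)

```text
clock: 5.65
tool_pos: [0.5529, 0.2791, 0.2113]
orientation: [0.124, 0.992, 0.0, 0.0]
force: [-0.8, -0.5, -0.3]
grip_width: 0.0858
grasp_force: 0.0
```

```bash
python3 - <<'E'
from h import *
im=snap('top','t2.png')
s=robot.state();print(s['tool_pos'],s['force'],s['joints'].round(2))
cv2.imwrite('pics/c4.png',cv2.resize(cv2.imread('pics/t2.png')[140:285,335:520],None,fx=4,fy=4,interpolation=cv2.INTER_CUBIC))
E
```

```text
[0.55258059 0.27724726 0.21112855] [-0.20346493 -0.79526847 -0.38010881] [ 0.42  0.48  1.71 -0.    0.95 -0.91]
```

View pics/c4.png

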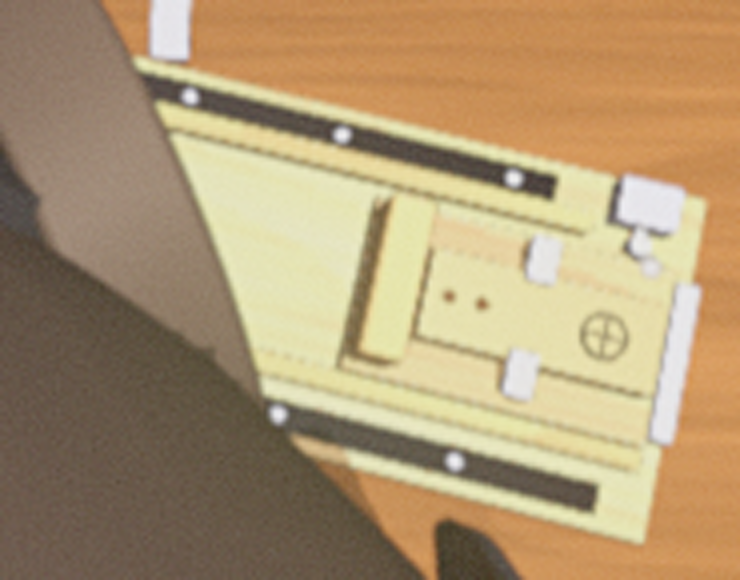

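The carriage now sits against the stop, with the ring at crop (604,336), which is about image pixel (485.6,223.6). I'll compute the mark from both views and the remaining shift to the probe.

```bash
python3 - <<'E'
from h import *
from scipy.spatial.transform import Rotation as Ro
M=ray('top',(485.63,223.63),.053);print('top mark',M)
im=snap('side','s2.png')
p=proj('side',M);print('expected side px',p)
g=cv2.cvtColor(im,cv2.COLOR_RGB2GRAY).astype(float)
r0,c0=int(p[1])-9,int(p[0])-14;w=g[r0:r0+19,c0:c0+29]
bg=cv2.medianBlur(w.astype(np.uint8),15) if 0 else np.median(w)
m=(w<bg-25).astype(np.uint8);k,l,st,ce=cv2.connectedComponentsWithStats(m,connectivity=8)
print([(st[j].tolist(),(ce[j]+[c0,r0]).round(1).tolist(),ray('side',[st[j][0]+st[j][2]/2-.5+c0,st[j][1]+st[j][3]/2-.5+r0],.053).round(4).tolist()) for j in range(1,k) if st[j,4]>8])
s=robot.state();R=Ro.from_quat(s['orientation']).as_matrix()
for n,X in(('probe',[.5541,.2817,.110]),):
    print(n,s['tool_pos'],(R.T@(np.array(X)-s['tool_pos'])/.2).round(3))
E
```

```text
top mark [ 0.48895436 -0.16697448  0.053     ]
expected side px [360.31206699 125.00264737]
[([0, 0, 29, 18, 179], [362.3, 120.5], [0.4901, -0.1693, 0.053]), ([10, 7, 10, 6, 33], [360.6, 125.7], [0.4881, -0.1646, 0.053])]
probe [0.55246366 0.27603764 0.2111251 ] [-0.001  0.03   0.506]
```

>>> jog_arm(
  moves=[
    {"tx": 0, "ty": 0.02, "tz": 0.2, "turn": 0, "grip": 0},
    {"tx": 0, "ty": 0.02, "tz": 0.4, "turn": 0, "grip": 0},
    {"tx": 0, "ty": 0.02, "tz": 0.506, "turn": 0, "grip": 0},
    {"tx": 0, "ty": 0.02, "tz": 0.506, "turn": 0, "grip": 0},
    {"tx": 0, "ty": 0.02, "tz": 0.506, "turn": 0, "grip": 0},
  ],
)

```text
clock: 6.38
tool_pos: [0.5545, 0.2793, 0.1113]
orientation: [0.126, 0.992, 0.0, 0.0]
force: [0.3, -0.4, 0.5]
grip_width: 0.0853
grasp_force: 0.0
```

>>> jog_arm(
  moves=[
    {"tx": 0, "ty": 0.01, "tz": 0, "turn": 0, "grip": 0.3},
    {"tx": 0, "ty": 0.01, "tz": 0, "turn": 0, "grip": 0.5},
    {"tx": 0, "ty": 0.01, "tz": 0, "turn": 0, "grip": 0.7},
    {"tx": 0, "ty": 0.01, "tz": 0, "turn": 0, "grip": 1},
    {"tx": 0, "ty": 0.01, "tz": 0, "turn": 0, "grip": 1},
  ],
  grip_force=40,
)

```text
clock: 7.0
tool_pos: [0.5546, 0.2819, 0.1106]
orientation: [0.126, 0.992, 0.0, 0.0]
force: [-1.8, -0.4, 6.0]
grip_width: 0.0275
grasp_force: 39.7
```

>>> jog_arm(
  moves=[
    {"tx": 0, "ty": 0, "tz": 0, "turn": 0, "grip": 1},
    {"tx": 0, "ty": 0, "tz": 0, "turn": 0, "grip": 1},
  ],
)

```text
clock: 7.25
tool_pos: [0.5546, 0.2819, 0.1106]
orientation: [0.126, 0.992, 0.0, 0.0]
force: [-0.2, -1.2, 5.7]
grip_width: 0.0271
grasp_force: 39.7
```

>>> jog_arm(
  moves=[
    {"tx": 0, "ty": 0, "tz": -0.1, "turn": 0, "grip": 1},
    {"tx": 0, "ty": 0, "tz": -0.25, "turn": 0, "grip": 1},
    {"tx": 0, "ty": 0, "tz": -0.4, "turn": 0, "grip": 1},
    {"tx": 0, "ty": 0, "tz": -0.5, "turn": 0, "grip": 1},
    {"tx": 0, "ty": 0, "tz": -0.5, "turn": 0, "grip": 1},
  ],
)

```text
clock: 7.88
tool_pos: [0.5551, 0.2821, 0.2115]
orientation: [0.126, 0.992, 0.001, 0.001]
force: [0.2, 0.4, -1.6]
grip_width: 0.0267
grasp_force: 39.7
```

>>> jog_arm(
  moves=[
    {"tx": -0.02, "ty": -0.15, "tz": 0, "turn": 0, "grip": 1},
    {"tx": -0.04, "ty": -0.35, "tz": 0, "turn": 0, "grip": 1},
    {"tx": -0.06, "ty": -0.55, "tz": 0, "turn": 0, "grip": 1},
    {"tx": -0.08, "ty": -0.75, "tz": 0, "turn": 0, "grip": 1},
    {"tx": -0.1, "ty": -0.95, "tz": 0, "turn": 0, "grip": 1},
  ],
)

```text
clock: 8.5
tool_pos: [0.5255, 0.0916, 0.209]
orientation: [0.125, 0.992, -0.0, -0.001]
force: [0.2, -0.6, -1.6]
grip_width: 0.027
grasp_force: 39.7
```

>>> jog_arm(
  moves=[
    {"tx": -0.02, "ty": -0.2, "tz": 0, "turn": 0, "grip": 1},
    {"tx": -0.05, "ty": -0.4, "tz": 0, "turn": 0, "grip": 1},
    {"tx": -0.08, "ty": -0.6, "tz": 0, "turn": 0, "grip": 1},
    {"tx": -0.11, "ty": -0.8, "tz": 0, "turn": 0, "grip": 1},
    {"tx": -0.12, "ty": -0.95, "tz": 0, "turn": 0, "grip": 1},
  ],
)

```text
clock: 9.12
tool_pos: [0.5015, -0.0986, 0.2091]
orientation: [0.126, 0.992, 0.0, -0.001]
force: [0.2, -1.0, -1.3]
grip_width: 0.0267
grasp_force: 39.7
```

>>> jog_arm(
  moves=[
    {"tx": -0.02, "ty": -0.2, "tz": 0, "turn": 0, "grip": 1},
    {"tx": -0.02, "ty": -0.34, "tz": 0, "turn": 0, "grip": 1},
    {"tx": -0.02, "ty": -0.35, "tz": 0, "turn": 0, "grip": 1},
    {"tx": -0.02, "ty": -0.35, "tz": 0, "turn": 0, "grip": 1},
  ],
)

```text
clock: 9.62
tool_pos: [0.4884, -0.1656, 0.2095]
orientation: [0.126, 0.992, 0.0, -0.001]
force: [-0.3, 0.1, -0.7]
grip_width: 0.0267
grasp_force: 39.7
```

```bash
python3 - <<'E'
from h import *
from scipy.spatial.transform import Rotation as Ro
im=snap('side','s3.png')
s=robot.state();R=Ro.from_quat(s['orientation']).as_matrix();t=s['tool_pos']
print(t,s['force'],s['grip_width'],(R.T@(np.array([.4888,-.1665,t[2]])-t)/.2).round(3))
tip=t+R@[0,0,.0956];p=proj('side',tip);print('tip px',p, 'mark px',proj('side',[.4888,-.1665,.053]))
c=(int(p[0]),int(p[1]))
cv2.imwrite('pics/c5.png',cv2.resize(cv2.imread('pics/s3.png')[40:150,300:420],None,fx=5,fy=5,interpolation=cv2.INTER_CUBIC))
E
```

```text
[ 0.48860035 -0.16530522  0.20970743] [-0.02153059  0.81501412 -2.17836531] 0.02725929156073099 [-0.002 -0.006 -0.   ]
tip px [361.56661998 103.64511164] mark px [360.34369273 125.10021426]
```

View pics/c5.png

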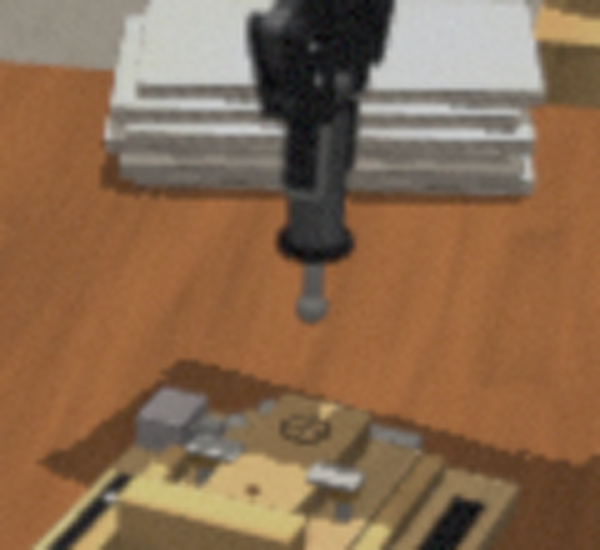

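The side crop shows the ball bottom at (311,322) and the ring at (305,428). Both match the predictions to within 1 px, so I'll descend to just above contact.

>>> jog_arm(
  moves=[
    {"tx": 0, "ty": -0.006, "tz": 0.1, "turn": 0, "grip": 1},
    {"tx": 0, "ty": -0.006, "tz": 0.2, "turn": 0, "grip": 1},
    {"tx": 0, "ty": -0.006, "tz": 0.26, "turn": 0, "grip": 1},
    {"tx": 0, "ty": -0.006, "tz": 0.28, "turn": 0, "grip": 1},
    {"tx": 0, "ty": -0.006, "tz": 0.28, "turn": 0, "grip": 1},
  ],
)

```text
clock: 10.3
tool_pos: [0.4887, -0.1669, 0.1544]
orientation: [0.125, 0.992, -0.0, 0.0]
force: [0.6, -0.3, -1.6]
grip_width: 0.0273
grasp_force: 39.8
```

>>> jog_arm(
  moves=[
    {"tx": 0, "ty": 0, "tz": 0.01, "turn": 0, "grip": 1},
    {"tx": 0, "ty": 0, "tz": 0.02, "turn": 0, "grip": 1},
    {"tx": 0, "ty": 0, "tz": 0.03, "turn": 0, "grip": 1},
    {"tx": 0, "ty": 0, "tz": 0.03, "turn": 0, "grip": 1},
    {"tx": 0, "ty": 0, "tz": 0.03, "turn": 0, "grip": 1},
  ],
)

```text
clock: 10.92
tool_pos: [0.4886, -0.1672, 0.1484]
orientation: [0.126, 0.992, -0.0, 0.0]
force: [0.7, 0.8, -1.1]
grip_width: 0.0272
grasp_force: 39.8
```

```bash
python3 - <<'E'
from h import *
im=snap('side','s4.png')
F=[]
for _ in range(4): F.append(robot.state()['force'][2]); eyes.camera('side')
s=robot.state();print(s['tool_pos'],s['orientation'],F)
cv2.imwrite('pics/c6.png',cv2.resize(cv2.imread('pics/s4.png')[60:160,310:410],None,fx=6,fy=6,interpolation=cv2.INTER_CUBIC))
E
```

```text
[ 0.48853205 -0.16713534  0.14836918] [ 1.25570884e-01  9.92084650e-01 -1.52045426e-05  2.70914758e-05] [np.float64(-1.5870845166827494), np.float64(-0.3994970138960253), np.float64(-1.3295962065888391), np.float64(-0.9034529025997524)]
```

View pics/c6.png

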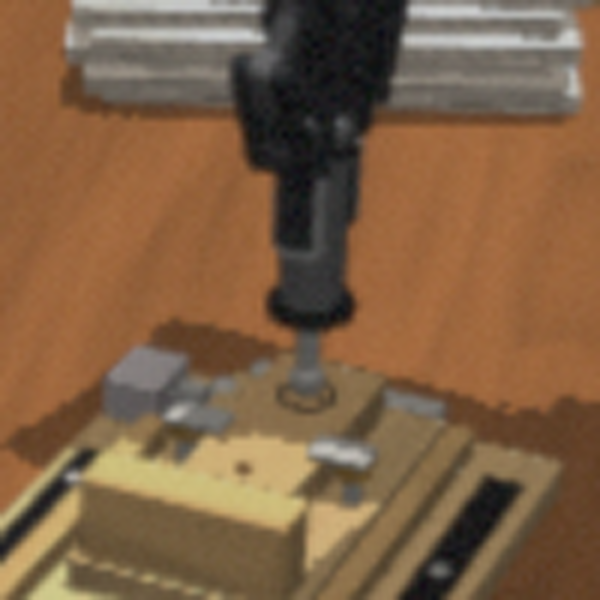

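The ball (bottom near (306,395)) sits at the centre of the ring. I'll press it in gently.

>>> jog_arm(
  moves=[
    {"tx": 0, "ty": 0, "tz": 0.005, "turn": 0, "grip": 1},
    {"tx": 0, "ty": 0, "tz": 0.01, "turn": 0, "grip": 1},
    {"tx": 0, "ty": 0, "tz": 0.015, "turn": 0, "grip": 1},
    {"tx": 0, "ty": 0, "tz": 0.015, "turn": 0, "grip": 1},
  ],
)

```text
clock: 11.68
tool_pos: [0.4885, -0.1671, 0.1453]
orientation: [0.126, 0.992, -0.0, -0.0]
force: [0.7, -1.1, 1.0]
grip_width: 0.027
grasp_force: 40.1
```

>>> jog_arm(
  moves=[
    {"tx": 0, "ty": 0, "tz": 0.005, "turn": 0, "grip": 1},
    {"tx": 0, "ty": 0, "tz": 0.01, "turn": 0, "grip": 1},
    {"tx": 0, "ty": 0, "tz": 0.015, "turn": 0, "grip": 1},
    {"tx": 0, "ty": 0, "tz": 0.015, "turn": 0, "grip": 1},
  ],
)

```text
clock: 12.18
tool_pos: [0.4886, -0.1671, 0.1423]
orientation: [0.126, 0.992, -0.0, 0.0]
force: [0.0, -1.4, 2.8]
grip_width: 0.0271
grasp_force: 40.3
```

```bash
python3 - <<'E'
from h import *
F=[]
for i in range(12): im=eyes.camera('side'); F.append(robot.state()['force'])
cv2.imwrite('pics/s5.png',cv2.cvtColor(im,cv2.COLOR_RGB2BGR))
s=robot.state();print(s['clock'],s['tool_pos'],np.mean(F,0),np.std(F,0),s['grasp_force'])
cv2.imwrite('pics/c7.png',cv2.resize(cv2.imread('pics/s5.png')[60:160,310:410],None,fx=6,fy=6,interpolation=cv2.INTER_CUBIC))
E
```

```text
12.775 [ 0.48851422 -0.16711028  0.14232226] [ 0.12020941 -1.15704495  2.02433875] [0.28411614 0.50533338 0.46101623] 40.27086675167084
```

View pics/c7.png

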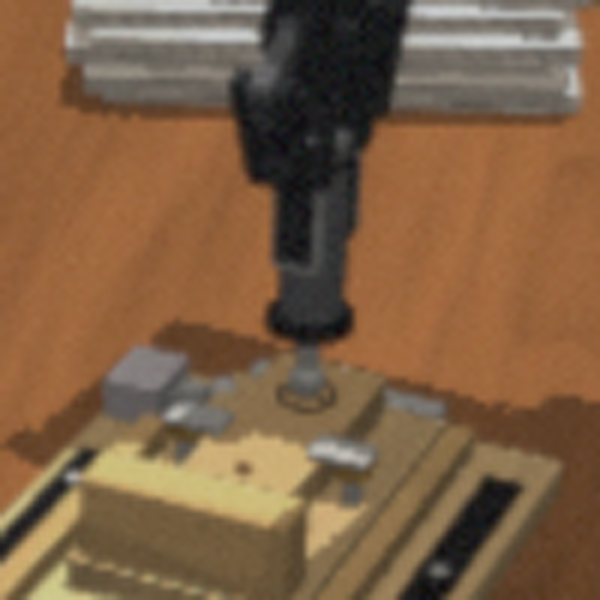

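The force rose by about 3.5 N, which is half travel, with the ball centred on the ring. I'll hand the job in now.

```bash
python3 -c "
from h import *
print(ticket.close_job())"
```

```text
the job is handed in; nothing more can be done
None
```

The job is handed in, verdict not shown: the carriage is home against its stop, and the probe is held upright with its ball within about 3 mm of the mark's centre by camera estimate, pressed about half way in at roughly 3.5 N.

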